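Balance a lopsided teapot carrier and set it on the display block

TASK

Move the wooden carrier with its two teapots onto the blue display block: find by small trial lifts where along the rail the sliding orange handle must stand for the lopsided load to hang level, set the carrier down between trials to slide the handle, then carry it hanging level and set it down gently, fully on the block, centred and lined up with it. Lift it only by the orange handle, never by the rail, never let it tip steeply, keep both teapots standing in it, let go at the end and leave everything else on the table where it is.

Things in the scene. Friction and masses are not known exactly. Their poses are not given: they have to be found in the camera images.
- carrier: open wooden tray, 320 mm long (its x) by 136 mm wide (its y), rim 40 mm above its underside, on rubber feet; a partition makes two bays along x. Origin: centre of the underside; z up. Loaded it weighs 0.55 to 1.0 kg; the teapots may be empty or full, so the balance point lies up to 40 mm from the middle, nearly always on the bigger teapot's side.
- rail: steel rail, 12 mm thick, parallel to the carrier's x, its centre line 124 mm above the carrier's underside, and its post at each end. Origin as the carrier's. Not to be gripped.
- handle_slide (a joint): position of the sliding handle along the rail, in m along the carrier's x from its middle, -0.10 to 0.10. It starts between +0.050 and +0.080, off balance. It slides stiffly (2 to 3 N) and stays where it is left; stand the carrier on its feet to slide it.
- grip_mid (a point): centre of the orange hand grip: an upright block 26 mm along the rail, 18 mm across it, 50 mm tall, centre 171 mm above the carrier's underside as it stands. It sits on the black slider, whose top is 135 mm above the underside. Its axes turn with the grip: x along the rail, z up.
- grip (a joint): angle (rad, -0.6 to 0.6) of the loose hinge between slider and orange grip: axis across the rail, 139 mm above the underside. The carrier swings under the grip and settles in about 1 s, its centre of mass about 85 mm below the hinge: hanging, it tilts by about the off-balance distance over 85 mm, heavy end down. Lifted a little off balance, it pivots on the heavy end's feet.
- end_plus (a point): centre of the lower edge of the carrier's +x end (160 mm from its middle)
- end_minus (a point): centre of the lower edge of the carrier's -x end (160 mm from its middle)
- big_pot_mid (a point): dark purple-brown teapot in one bay, 80 mm body, about 135 mm from spout to handle, 84 mm tall, 0.18 to 0.49 kg; the point is 37 mm above its base on its axis; z up
- small_pot_mid (a point): red clay teapot in the other bay, 60 mm body, about 105 mm from spout to handle, 65 mm tall, 0.08 to 0.20 kg; the point is 28 mm above its base on its axis; z up
- stand: blue display block, fixed, 380 mm (its x) by 190 mm (its y), 50 mm tall, flat top. Origin: centre of its underside, on the table.
- cup_mid (a point): small white tea cup, 58 mm across, 42 mm tall; a bystander; the point is on its axis, half-way up its body
- toad_mid (a point): dark clay toad figure, 58 mm across, about 50 mm tall; a bystander; the point is on its axis, half-way up its body
- green_pot_mid (a point): olive teapot, about 125 mm from spout to handle, 75 mm tall; a bystander; the point is on its axis, half-way up its body
- tan_pot_mid (a point): tan teapot, about 118 mm from spout to handle, 72 mm tall; a bystander; the point is on its axis, half-way up its body
- tin_mid (a point): red tea tin, 64 mm across, 90 mm tall; a bystander; the point is on its axis, half-way up its body
- bowl_mid (a point): small blue bowl, 70 mm across, 38 mm tall; a bystander; the point is on its axis, half-way up its body
There are look-alikes about, which are no part of the job. What is shaped like the part that bears big_pot_mid but turquoise is not meant.

How it is judged:
By the outcome, as a careful person would: the job done as asked, in the order asked, and still so for the second after the job is handed in, with the robot touching nothing.
It also fails if it takes over 64 s, if anything falls off the work surface, if the arm or the gripper's body presses on something with over 40 N, if the wrist force passes 120 N, or if a joint passes its speed limit or range.

ROBOT

A 6-joint arm with a two-finger parallel gripper is mounted at the origin on the work surface. World frame = base frame: x ahead of the robot, y to its left, z up, the work surface at z = 0. Lengths are in m, angles in degrees, forces in N, time in s.
With the tool pointing down it reaches from about 0.25 to 0.725 m from the base axis. Payload 9.7 kg.
Tool frame: the origin (TCP) lies at the very end of the fingers, on their centre line; the grasp point (between the pads) lies 19 mm behind it (bot.grip_depth is the distance from the TCP to the grasp point, in m); z points along the fingers, y is the direction in which the jaws open and shut (so a half turn about z gives the same grasp; the last joint's range is limited). The gripper opens to 85 mm and grips with 20 to 120 N. Pads are 22 mm wide; open, the fingers measure 114 mm over their backs; the gripper's body (76 mm by 85 mm) begins 54 mm behind the grasp point. The pads swing forward as they close: fully open they stand 13 mm farther back than shut.
Start: joints at [-68.698, 4.979, 10.078, 95.1, 0, 90], TCP at [0.2, -0.512, 0.231] pointing down, gripper open.
Joint ranges: [-179.16, 179.16], [-48.56, 103.87], [-65.8, 70.77], [-126.05, 130.52], [-82.76, 87.17], [-180, 180]. Speed limits (degrees/s): [127.2, 127.2, 147.25, 180, 180, 180].

INTERFACE

Orientations are given as [roll, pitch, yaw] about the fixed x, y, z axes, in that order (R = Rz(yaw) Ry(pitch) Rx(roll)).
In Python, from workcell import bot, viewer gives the robot as it stands.
- The arm moves only by the tool arm_command, never from a script. Its argument "motion" is a list of rows, each a list of 3 entries, a list of its own where there are three numbers: the opening, from 0 (shut) to 1 (fully open), then the shift along the tool's x, y, z in units of 60 mm (1.0 is 60 mm), then the turn, a rotation vector about the tool's x, y, z in units of 6 degrees (1.0 is 6 degrees). A call has 1 to 12 rows; each row shifts and turns the commanded pose from where the row before left it, along the tool's axes as they then stand; what a row does not reach is not made up. A row lasts 1/8 s, in which the tool goes at most 62.5 mm and 10.7 degrees, less where a joint would pass 70% of its speed; a pose out of reach is approached as far as the arm can. A call is refused whole if a number of a shift passes 1 or a number of a turn 1, either way. A call with a gripper value outside its range is refused whole. The fingers move at their own pace and stop on an object; "newtons" is the grip in N (left out, the last holds). Time passes only in rows, so rows that do not move let the fingers close. It gives the time, the measured TCP pose, the force and the opening at its end, in the units of the state.
- bot.get_obs(): the state, without advancing time (a new reading comes with each control period).
- viewer.camera(name): name is "side" or "top" or "wrist"; returns the picture (384x512x3 uint8, blue, green, red); there is no depth.
- viewer.calibration(name): a dict with "fx", "fy", "cx", "cy" (pixels), "T" (4x4, takes a point from camera to world coordinates). Camera axes: x right, y down, z forward; pixel columns grow to the right and rows downward; lengths in m; the calibration is good to about 2 mm. A picture is of the moment at which its call begins: read the wrist's pose just before it. calibration takes no time and is no camera call; for the wrist camera it gives the pose at the moment of the call.
- bot.job_done(): hands the job in, once; it reports no verdict.
The state is a dict: "time": time; "q": joint angles; "qd": joint speeds; "joint_efforts": joint torques, N m; "ee_pos": TCP position; "tcp_rot": TCP orientation; "wrist_force": force on the tool from outside, world axes, zero at the start; "torque": the same for the moment, N m; "opening": finger opening in m.
Only numpy, scipy, OpenCV 4.12 (cv2) and the standard library are available. Lean on these libraries where they do the work, as an engineer would, in place of code of your own. Each camera call takes 0.05 s, during which the arm holds its last target.

## Working session

There is one attempt and no reset: what is moved stays moved. The work goes in short steps, Python scripts to look and compute and a tool call to move; the robot and the scene stay as the last step left them, time stands still between calls to the robot, and variables do not carry over. Pictures are saved under pics/ and viewed, and the job is handed in when it is done.

Besides the shell and the picture viewer there is one more tool, called after ">>>" as a command line: name --argument value ..., lists and objects as JSON in quotes. arm_command: Moves the arm, as the interface text tells. Its arguments: {"type":"object","properties":{"motion":{"type":"array"},"newtons":{"type":"number"}},"required":["motion"]}

```bash
mkdir -p pics; ls; cat > h.py <<'E'
import numpy as np, cv2
from workcell import bot, viewer
def snap(n,f):
    im=viewer.camera(n); cv2.imwrite('pics/'+f,im); return im
def ray(c,u,v):
    T=np.array(c['T']); d=T[:3,:3]@np.array([(u-c['cx'])/c['fx'],(v-c['cy'])/c['fy'],1.]); return T[:3,3],d
def onz(c,u,v,z):
    o,d=ray(c,u,v); return o+d*(z-o[2])/d[2]
def proj(c,p):
    T=np.array(c['T']); q=T[:3,:3].T@(np.array(p)-T[:3,3]); return np.array([c['fx']*q[0]/q[2]+c['cx'],c['fy']*q[1]/q[2]+c['cy']])
def tri(r1,r2):
    A=[];b=[]
    for o,d in (r1,r2):
        d=d/np.linalg.norm(d);P=np.eye(3)-np.outer(d,d);A.append(P);b.append(P@o)
    return np.linalg.lstsq(np.vstack(A),np.hstack(b),rcond=None)[0]
E
python3 - <<'E'
from h import *
np.set_printoptions(precision=4,suppress=True)
print(bot.get_obs())
for n in ['side','top','wrist']:
    snap(n,n+'0.png'); c=viewer.calibration(n); print(n,c['fx'],c['cx'],c['cy']); print(np.array(c['T']))
E
```

```text
pics
{'time': 0.0, 'q': array([-68.6972,   5.0094,  10.0351,  95.0984,   0.0003,  90.0008]), 'qd': array([ 0.0068, -0.0505,  0.0575,  0.0407,  0.0525, -0.0136]), 'joint_efforts': array([ -0.0009, -52.0391,  46.4804,   0.0161,  -0.0001,   0.    ]), 'ee_pos': array([ 0.1997, -0.5122,  0.2306]), 'tcp_rot': array([-179.9272,   -0.0002,   21.302 ]), 'wrist_force': array([ 0.1744, -0.5114,  0.3552]), 'torque': array([ 0.0104, -0.0254, -0.0251]), 'opening': 0.0855109493662689}
side 443.1624613662318 249.43300532905943 196.05726438339767
[[-0.8883 -0.3257  0.3238  0.1141]
 [-0.4592  0.6303 -0.626   0.8465]
 [-0.0002 -0.7048 -0.7094  1.0135]
 [ 0.      0.      0.      1.    ]]
top 418.28663299570246 246.4087042952254 194.31268594564847
[[-0.0059 -0.9953  0.097   0.3547]
 [-0.9999  0.0069  0.0093  0.0822]
 [-0.01   -0.097  -0.9952  1.4418]
 [ 0.      0.      0.      1.    ]]
wrist 329.12975244373126 254.00009666520629 189.61969599307076
[[ 0.3636 -0.8904 -0.2739  0.2694]
 [-0.9316 -0.3479 -0.1056 -0.4854]
 [-0.0012  0.2936 -0.9559  0.3739]
 [ 0.      0.      0.      1.    ]]
```

View pics/side0.png

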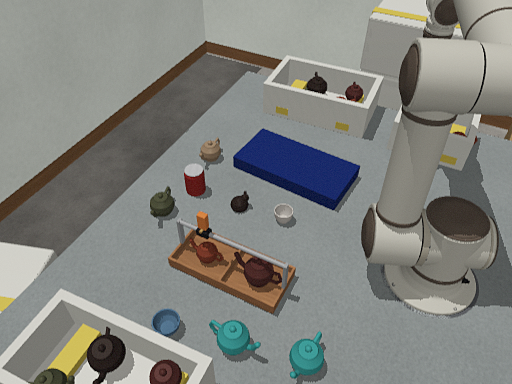

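View pics/top0.png

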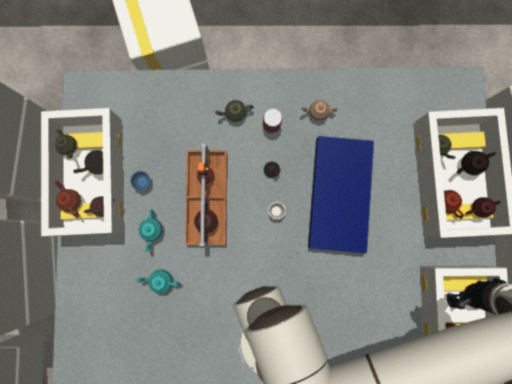

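View pics/wrist0.png

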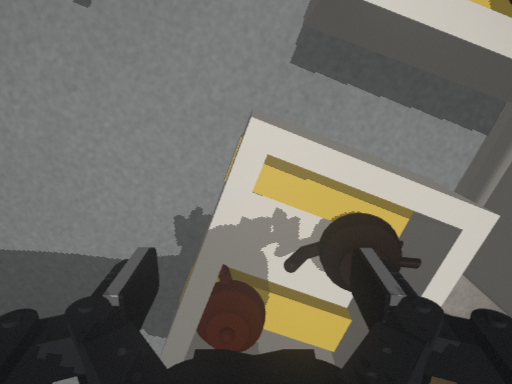

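The side view shows the carrier at about (235,262): the orange handle is at (203,221), the red pot by it at (207,252), and the big dark pot at (258,270). The blue block is at (296,166). In the top view the carrier is at about (207,198), its long axis vertical (world x), and the block is at (341,195).

```bash
cat > m.py <<'E'
from h import *
np.set_printoptions(precision=4,suppress=True)
im=cv2.imread('pics/top0.png'); c=viewer.calibration('top'); cs=viewer.calibration('side'); ims=cv2.imread('pics/side0.png')
def mask(im,lo,hi): return cv2.inRange(cv2.cvtColor(im,cv2.COLOR_BGR2HSV),lo,hi)
def big(m,roi=None):
    if roi: 
        z=np.zeros_like(m); x0,y0,x1,y1=roi; z[y0:y1,x0:x1]=m[y0:y1,x0:x1]; m=z
    cn,_=cv2.findContours(m,cv2.RETR_EXTERNAL,cv2.CHAIN_APPROX_NONE); return max(cn,key=cv2.contourArea)
b=big(mask(im,(105,120,40),(130,255,255)),(290,120,390,270))
print('blue px',cv2.minAreaRect(b))
P=np.array([onz(c,u,v,0.05)[:2] for u,v in b[:,0]],np.float32)
print('stand',cv2.minAreaRect(P))
w=mask(im,(5,90,60),(18,255,255)); w[:,:]=cv2.morphologyEx(w,cv2.MORPH_CLOSE,np.ones((7,7)))
k=big(w,(175,140,240,260)); print('tray px',cv2.minAreaRect(k))
P=np.array([onz(c,u,v,0.04)[:2] for u,v in k[:,0]],np.float32); print('tray',cv2.minAreaRect(P))
om=mask(im,(8,220,200),(16,255,255)); ys,xs=np.nonzero(om[140:260,175:240]); print('or top',xs.min()+175,xs.max()+175,ys.min()+140,ys.max()+140,len(xs))
om=mask(ims,(6,200,180),(18,255,255)); ys,xs=np.nonzero(om[190:250,180:230]); print('or side',xs.min()+180,xs.max()+180,ys.min()+190,ys.max()+190,len(xs), xs.mean()+180,ys.mean()+190)
ys,xs=np.nonzero(mask(im,(8,220,200),(16,255,255))[140:260,175:240]);ut=(xs.mean()+175,ys.mean()+140);print(ut)
cv2.imwrite('pics/z.png',np.hstack([cv2.resize(im[130:270,150:260],None,fx=4,fy=4)[:560,:400],cv2.resize(ims[190:320,160:310],None,fx=2.6,fy=2.6,interpolation=2)[:560] if 0 else cv2.copyMakeBorder(cv2.resize(ims[190:320,160:310],None,fx=2.6,fy=2.6),0,560-338,0,0,0)]))
E
python3 m.py
```

```text
blue px ((341.3558349609375, 194.37351989746094), (57.67576217651367, 112.20697021484375), 4.398705959320068)
stand ((0.490662157535553, -0.2203962653875351), (0.18932467699050903, 0.37520748376846313), 84.41925048828125)
tray px ((205.50389099121094, 197.23886108398438), (40.38356018066406, 94.09400177001953), 0.8550974130630493)
tray ((0.4846225380897522, 0.2329128086566925), (0.13593678176403046, 0.3182072043418884), 89.2560806274414)Traceback (most recent call last):
  File "m.py", line 16, in <module>
    om=mask(im,(8,220,200),(16,255,255)); ys,xs=np.nonzero(om[140:260,175:240]); print('or top',xs.min()+175,xs.max()+175,ys.min()+140,ys.max()+140,len(xs))
                                                                                                ~~~~~~^^
    return umr_minimum(a, axis, None, out, keepdims, initial, where)
ValueError: zero-size array to reduction operation minimum which has no identity
```

```bash
python3 - <<'E'
import cv2
im=cv2.imread('pics/top0.png'); print(cv2.cvtColor(im,cv2.COLOR_BGR2HSV)[160:178,196:212].tolist()[5:12])
E
sed -i 's/(8,220,200),(16,255,255)/(8,215,190),(18,255,255)/g' m.py; python3 m.py
```

```text
[[[12, 147, 166], [11, 162, 175], [11, 177, 209], [12, 178, 231], [13, 176, 235], [13, 174, 236], [12, 177, 232], [11, 179, 208], [10, 167, 133], [9, 114, 76], [11, 78, 52], [9, 104, 66], [12, 136, 90], [11, 145, 116], [11, 146, 157], [12, 149, 163]], [[11, 150, 165], [11, 158, 178], [11, 174, 212], [12, 178, 231], [13, 176, 235], [13, 176, 235], [12, 175, 233], [11, 179, 209], [10, 179, 131], [10, 126, 83], [13, 96, 69], [11, 120, 70], [10, 144, 90], [11, 143, 118], [12, 147, 154], [11, 148, 162]], [[12, 154, 166], [12, 154, 180], [12, 178, 208], [12, 174, 233], [13, 172, 237], [13, 176, 235], [13, 175, 233], [11, 186, 207], [10, 174, 136], [12, 140, 102], [15, 139, 119], [15, 139, 119], [11, 149, 103], [9, 150, 112], [11, 152, 141], [11, 150, 156]], [[12, 151, 165], [12, 159, 181], [12, 172, 214], [12, 178, 230], [13, 177, 234], [13, 179, 234], [12, 180, 230], [11, 181, 206], [10, 176, 138], [14, 158, 126], [17, 141, 177], [17, 147, 172], [11, 157, 120], [8, 157, 109], [9, 156, 119], [11, 148, 133]], [[12, 145, 165], [11, 155, 173], [11, 172, 200], [12, 180, 219], [12, 181, 224], [
[... 878 characters left out ...]
ray px ((205.50389099121094, 197.23886108398438), (40.38356018066406, 94.09400177001953), 0.8550974130630493)
tray ((0.4846225380897522, 0.2329128086566925), (0.13593678176403046, 0.3182072043418884), 89.2560806274414)Traceback (most recent call last):
  File "m.py", line 16, in <module>
    om=mask(im,(8,215,190),(18,255,255)); ys,xs=np.nonzero(om[140:260,175:240]); print('or top',xs.min()+175,xs.max()+175,ys.min()+140,ys.max()+140,len(xs))
                                                                                                ~~~~~~^^
    return umr_minimum(a, axis, None, out, keepdims, initial, where)
ValueError: zero-size array to reduction operation minimum which has no identity
```

```bash
sed -i 's/(8,215,190),(18,255,255)/(9,165,185),(18,255,255)/g; s/(6,200,180),(18,255,255)/(6,165,150),(20,255,255)/' m.py
cat >> m.py <<'E'
p=onz(c,*ut,0.196); print('grip top centre',p)
E
python3 m.py
```

```text
blue px ((341.3558349609375, 194.37351989746094), (57.67576217651367, 112.20697021484375), 4.398705959320068)
stand ((0.490662157535553, -0.2203962653875351), (0.18932467699050903, 0.37520748376846313), 84.41925048828125)
tray px ((205.50389099121094, 197.23886108398438), (40.38356018066406, 94.09400177001953), 0.8550974130630493)
tray ((0.4846225380897522, 0.2329128086566925), (0.13593678176403046, 0.3182072043418884), 89.2560806274414)
or top 198 203 162 169 43
or side 197 207 212 229 52 201.69230769230768 215.34615384615384
(np.float64(200.3953488372093), np.float64(165.88372093023256))
grip top centre [0.5633 0.2322 0.196 ]
```

View pics/z.png

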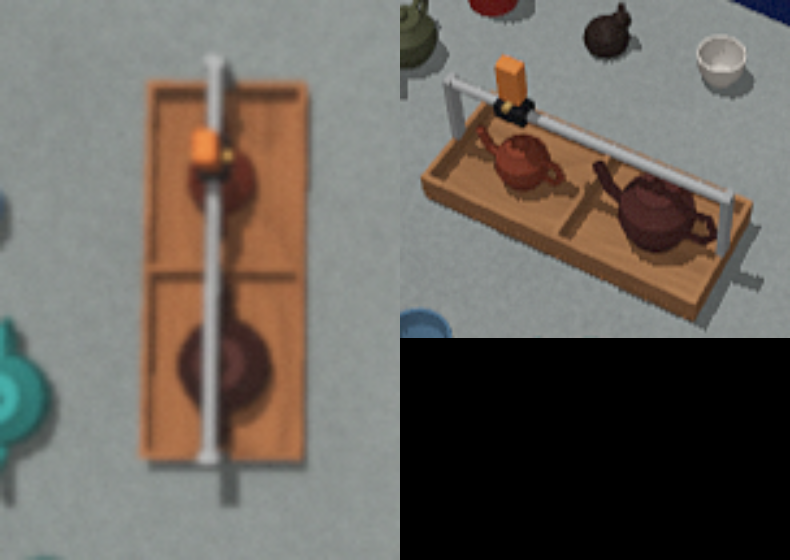

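Top view confirms: grip at about (200,166) px, at the tray's far (+x) end by the red pot, with the big pot at the −x end. Stand at (0.491,−0.220) with yaw −5.6°; tray at (0.485,0.233) with yaw −0.7°. First I turn, then travel.

>>> arm_command --motion '[[0.6, [0, 0, 0], [0, 0, 0.92]], [0.6, [0, 0, 0], [0, 0, 0.92]], [0.6, [0, 0, 0], [0, 0, 0.92]], [0.6, [0, 0, 0], [0, 0, 0.92]], [0.6, [0.42, -0.89, 0], [0, 0, 0]], [0.6, [0.42, -0.89, 0], [0, 0, 0]], [0.6, [0.42, -0.89, 0], [0, 0, 0]], [0.6, [0.42, -0.89, 0], [0, 0, 0]], [0.6, [0.42, -0.89, 0], [0, 0, 0]], [0.6, [0.42, -0.89, 0], [0, 0, 0]], [0.6, [0.42, -0.89, 0], [0, 0, 0]], [0.6, [0.42, -0.89, 0], [0, 0, 0]]]'

```text
time: 1.65
ee_pos: [0.4076, -0.0861, 0.2313]
tcp_rot: [180.0, -0.0, -0.8]
wrist_force: [2.1, -1.1, -0.8]
opening: 0.0514
```

>>> arm_command --motion '[[0.6, [0.42, -0.89, 0], [0, 0, 0]], [0.6, [0.42, -0.89, 0], [0, 0, 0]], [0.6, [0.42, -0.89, 0], [0, 0, 0]], [0.6, [0.42, -0.89, 0], [0, 0, 0]], [0.6, [0.3, -0.6, 0], [0, 0, 0]], [0.6, [0, 0, 0], [0, 0, 0]], [0.6, [0, 0, 0], [0, 0, 0]]]'

```text
time: 2.52
ee_pos: [0.5268, 0.0758, 0.2352]
tcp_rot: [-176.3, 0.1, 6.2]
wrist_force: [-0.4, -0.3, 0.5]
opening: 0.0513
```

```bash
python3 - <<'E'
from h import *
np.set_printoptions(precision=3,suppress=True)
o=bot.get_obs(); print(o); snap('side','side1.png');snap('top','top1.png')
E
```

```text
{'time': 2.525, 'q': array([  6.192,   2.655,   7.996,  95.446,   3.734, 179.945]), 'qd': array([-0.458, -0.787, -0.407, -0.03 ,  0.126, -0.082]), 'joint_efforts': array([  0.559, -48.386,  46.588,  -0.076,   0.239,  -0.   ]), 'ee_pos': array([0.527, 0.076, 0.235]), 'tcp_rot': array([-176.266,    0.101,    6.246]), 'wrist_force': array([-0.397, -0.277,  0.546]), 'torque': array([-0.051,  0.057, -0.027]), 'opening': 0.051333050891613295}
```

View pics/side1.png

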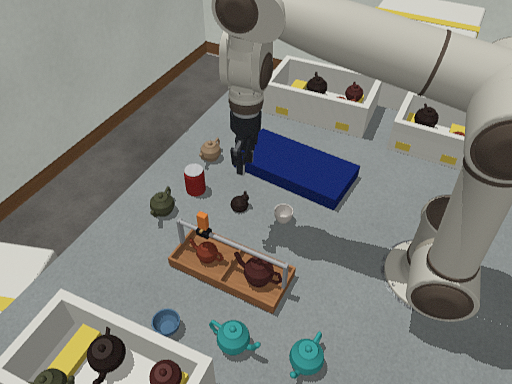

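View pics/top1.png

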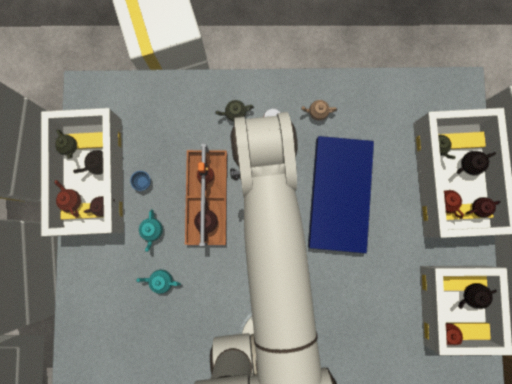

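Joint 6 has reached its range limit (q6 = 180), so the tool stands slightly tilted. The half-turned grasp is the right one here; I turn back to yaw ≈179.2 and level the tool.

>>> arm_command --motion '[[0.6, [0, 0, 0], [0, 0, -1]], [0.6, [0, 0, 0], [-0.62, 0, 0]], [0.6, [0, 0, 0], [0, 0, -1]], [0.6, [0, 0, 0], [0, 0, -1]], [0.6, [0, 0, 0], [0, 0, -1]], [0.6, [0, 0, 0], [0, 0, -1]], [0.6, [0, 0, 0], [0, 0, -1]], [0.6, [0, 0, 0], [0, 0, -1]], [0.6, [0, 0, 0], [0, 0, -1]], [0.6, [0, 0, 0], [0, 0, -1]], [0.6, [0, 0, 0], [0, 0, -1]], [0.6, [0, 0, 0], [0, 0, -1]]]'

```text
time: 4.12
ee_pos: [0.5268, 0.0755, 0.2358]
tcp_rot: [179.7, -0.2, 72.4]
wrist_force: [0.2, 0.5, -0.3]
opening: 0.0512
```

>>> arm_command --motion '[[0.6, [0, 0, 0], [0, 0, -1]], [0.6, [0, 0, 0], [0, 0, -1]], [0.6, [0, 0, 0], [0, 0, -1]], [0.6, [0, 0, 0], [0, 0, -1]], [0.6, [0, 0, 0], [0, 0, -1]], [0.6, [0, 0, 0], [0, 0, -1]], [0.6, [0, 0, 0], [0, 0, -1]], [0.6, [0, 0, 0], [0, 0, -1]], [0.6, [0, 0, 0], [0, 0, -1]], [0.6, [0, 0, 0], [0, 0, -1]], [0.6, [0, 0, 0], [0, 0, -1]], [0.6, [0, 0, 0], [0, 0, -1]]]'

```text
time: 5.62
ee_pos: [0.5268, 0.0755, 0.2358]
tcp_rot: [179.7, 0.2, 144.4]
wrist_force: [-0.1, 0.2, 0.1]
opening: 0.0509
```

>>> arm_command --motion '[[0.6, [0, 0, 0], [0, 0, -1]], [0.6, [0, 0, 0], [0, 0, -1]], [0.6, [0, 0, 0], [0, 0, -1]], [0.6, [0, 0, 0], [0, 0, -1]], [0.6, [0, 0, 0], [0, 0, 0]], [0.6, [0, 0, 0], [0, 0, 0]]]'

```text
time: 6.38
ee_pos: [0.527, 0.0759, 0.2356]
tcp_rot: [179.8, 0.3, 168.1]
wrist_force: [0.3, 0.5, 0.2]
opening: 0.0513
```

>>> arm_command --motion '[[0.6, [0, 0, 0], [0, 0, -0.92]], [0.6, [0, 0, 0], [0, 0, -0.92]], [0.6, [-0.19, 0.87, 0], [0, 0, 0]], [0.6, [-0.19, 0.87, 0], [0, 0, 0]], [0.6, [-0.19, 0.87, 0], [0, 0, 0]], [0.6, [0, 0, 0], [0, 0, 0]], [0.6, [0, 0, 0], [0, 0, 0]]]'

```text
time: 7.25
ee_pos: [0.5631, 0.2321, 0.2357]
tcp_rot: [179.9, 0.3, 179.3]
wrist_force: [0.4, -0.3, -0.2]
opening: 0.051
```

```bash
python3 - <<'E'
from h import *
np.set_printoptions(precision=3,suppress=True)
o=bot.get_obs(); print(o['ee_pos'],o['tcp_rot'],o['q']); c=viewer.calibration('wrist'); snap('wrist','wrist2.png');snap('side','side2.png')
np.save('cw2.npy',c,allow_pickle=True)
print(np.array(c['T']))
E
```

```text
[0.563 0.232 0.236] [179.933   0.296 179.265] [22.427 13.172 19.824 96.353 -0.055 23.162]
[[ 0.013  0.954  0.299  0.487]
 [ 1.    -0.012 -0.002  0.233]
 [ 0.001  0.299 -0.954  0.379]
 [ 0.     0.     0.     1.   ]]
```

View pics/wrist2.png

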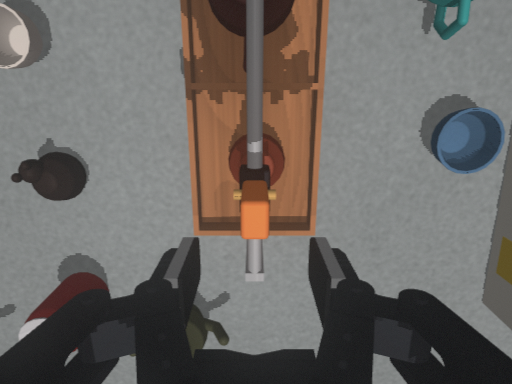

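View pics/side2.png

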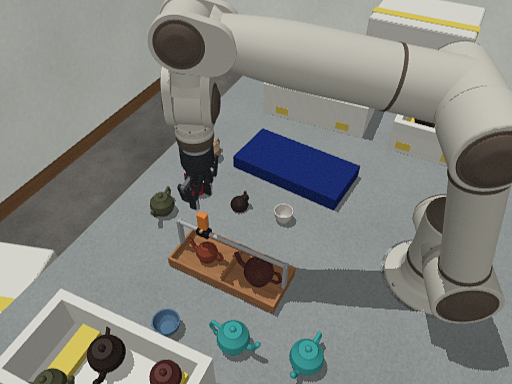

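```bash
python3 - <<'E'
from h import *
np.set_printoptions(precision=4,suppress=True)
c=np.load('cw2.npy',allow_pickle=True).item(); im=cv2.imread('pics/wrist2.png')
for v in (197,237): print(v,onz(c,255,v,.196))
print(onz(c,242,225,.196),onz(c,268,225,.196))
print('rail end tops', onz(c,255,278,.13), 'collar', onz(c,255,147,.13))
cv2.imwrite('pics/z2.png',cv2.resize(im[140:290,200:320],None,fx=4,fy=4))
for x in (.55,.576): print(proj(c,(x,.232,.196)),proj(c,(x,.232,.146)))
E
```

```text
197 [0.5489 0.2328 0.196 ]
237 [0.5746 0.2325 0.196 ]
[0.5666 0.2248 0.196 ] [0.5668 0.2404 0.196 ]
rail end tops [0.645 0.232 0.13 ] collar [0.5311 0.2333 0.13  ]
[253.6689 198.806 ] [253.6357 176.5563]
[254.2157 239.1408] [254.0785 209.8386]
```

View pics/z2.png

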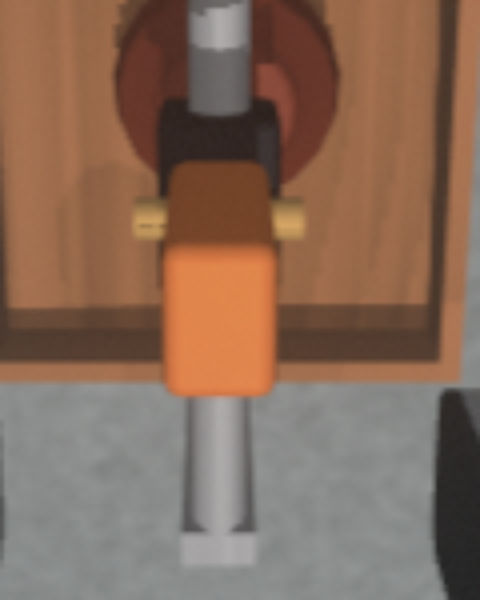

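The wrist view shows the grip upright at (255,219), centred at x≈0.563, y≈0.2325, right under the tool. I descend and close.

>>> arm_command --motion '[[0.6, [0, 0, 0.45], [0, 0, 0]], [0.6, [0, 0, 0.45], [0, 0, 0]], [0.6, [0, 0, 0.3], [0, 0, 0]], [0.6, [0, 0, 0.15], [0, 0, 0]], [0.6, [0, 0, 0], [0, 0, 0]], [0, [0, 0, 0], [0, 0, 0]], [0, [0, 0, 0], [0, 0, 0]], [0, [0, 0, 0], [0, 0, 0]], [0, [0, 0, 0], [0, 0, 0]], [0, [0, 0, 0], [0, 0, 0]]]' --newtons 50

```text
time: 8.6
ee_pos: [0.5641, 0.2326, 0.1559]
tcp_rot: [179.9, 0.4, 179.3]
wrist_force: [0.3, 0.0, 5.9]
opening: 0.0173
```

```bash
python3 - <<'E'
from h import *
np.set_printoptions(precision=4,suppress=True)
o=bot.get_obs(); print(o['time'],o['ee_pos'],o['tcp_rot'],o['wrist_force'],o['torque'],o['opening']); snap('wrist','wrist3.png');snap('side','side3.png')
E
```

```text
8.6 [0.5641 0.2326 0.1559] [179.8791   0.4102 179.2997] [0.2954 0.0214 5.9499] [-0.1604  0.0126 -0.0257] 0.01725361628620392
```

View pics/wrist3.png

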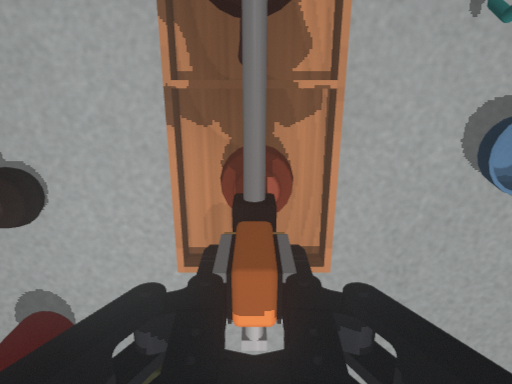

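View pics/side3.png

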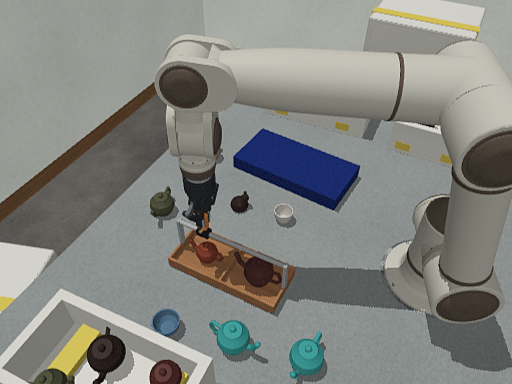

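Gripped: the wrist view shows the fingers on the orange block at (255,270), the carrier still, the tray fully visible. The side view sees rail and tray freely. I ease the slight down-press, then slide toward the big pot for a first guess of about −0.015.

>>> arm_command --motion '[[0, [0, 0, -0.02], [0, 0, 0]], [0, [0.1, 0, 0], [0, 0, 0]], [0, [0.2, 0, 0], [0, 0, 0]], [0, [0.2, 0, 0], [0, 0, 0]], [0, [0.2, 0, 0], [0, 0, 0]], [0, [0.2, 0, 0], [0, 0, 0]], [0, [0.2, 0, 0], [0, 0, 0]], [0, [0.2, 0, 0], [0, 0, 0]], [0, [0.2, 0, 0], [0, 0, 0]], [0, [0.1, 0, 0], [0, 0, 0]], [0, [0, 0, 0], [0, 0, 0]]]'

```text
time: 10.07
ee_pos: [0.467, 0.2338, 0.1558]
tcp_rot: [179.9, 0.3, 179.3]
wrist_force: [-2.0, 2.4, 7.3]
opening: 0.0174
```

```bash
python3 - <<'E'
from h import *
np.set_printoptions(precision=4,suppress=True)
o=bot.get_obs(); print(o['time'],o['ee_pos'],o['tcp_rot'],o['wrist_force'],o['torque'],o['opening']); snap('wrist','wrist4.png');snap('side','side4.png')
np.save('cw4.npy',viewer.calibration('wrist'),allow_pickle=True)
E
```

```text
10.075 [0.467  0.2338 0.1558] [179.8841   0.2847 179.3234] [-1.9727  2.402   7.2619] [ 0.3925  0.4927 -0.0259] 0.017371006257098972
```

View pics/wrist4.png

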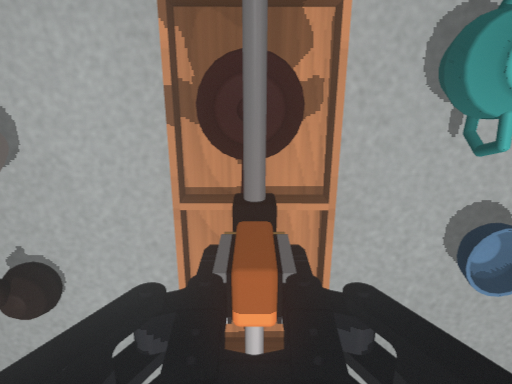

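View pics/side4.png

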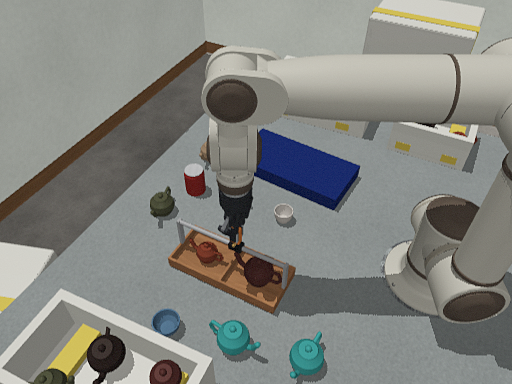

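>>> arm_command --motion '[[0, [0, 0, -0.05], [0, 0, 0]], [0, [0, 0, -0.1], [0, 0, 0]], [0, [0, 0, -0.1], [0, 0, 0]], [0, [0, 0, -0.05], [0, 0, 0]], [0, [0, 0, 0], [0, 0, 0]], [0, [0, 0, 0], [0, 0, 0]], [0, [0, 0, 0], [0, 0, 0]], [0, [0, 0, 0], [0, 0, 0]], [0, [0, 0, 0], [0, 0, 0]], [0, [0, 0, 0], [0, 0, 0]]]'

```text
time: 11.42
ee_pos: [0.4677, 0.2336, 0.1735]
tcp_rot: [179.9, 0.3, 179.3]
wrist_force: [-0.7, 0.3, -5.9]
opening: 0.0173
```

```bash
cat > look.py <<'E'
from h import *
import sys
np.set_printoptions(precision=4,suppress=True)
n=sys.argv[1]
o=bot.get_obs(); print(o['time'],o['ee_pos'],o['tcp_rot'],o['wrist_force'],o['torque'],o['opening']); np.save('cw%s.npy'%n,viewer.calibration('wrist'),allow_pickle=True); snap('wrist','wrist%s.png'%n);snap('side','side%s.png'%n)
E
python3 look.py 5
python3 - <<'E'
import cv2,numpy as np
a=cv2.imread('pics/side4.png')[190:330,140:320];b=cv2.imread('pics/side5.png')[190:330,140:320]
cv2.imwrite('pics/z5.png',cv2.resize(np.hstack([a,b]),None,fx=2.2,fy=2.2,interpolation=cv2.INTER_CUBIC))
E
```

```text
11.425 [0.4677 0.2336 0.1735] [179.9055   0.3208 179.2978] [-0.713   0.2867 -5.9291] [-0.0174  0.148   0.0235] 0.01726499903410214
```

View pics/z5.png

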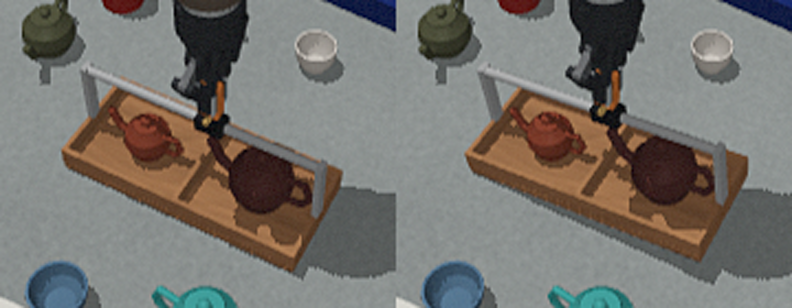

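```bash
cat > tilt.py <<'E'
from h import *
import sys
# lower long edge of the +y face of the tray in the side view -> (x,z) in the vertical plane of that face
def edge(f,grip,yaw,n=None,cols=None,plot=False,dy=0.068):
    im=cv2.imread('pics/'+f); c=viewer.calibration('side')
    S=cv2.cvtColor(im,cv2.COLOR_BGR2HSV).astype(float); 
    w=im[:,:,2].astype(float)-im[:,:,0]   # R-B: wood high, grey ~0
    ya=np.radians(yaw); ax=np.array([np.cos(ya),np.sin(ya),0]); nrm=np.array([-np.sin(ya),np.cos(ya),0])
    o0=np.array([grip[0],grip[1],0])+dy*nrm
    # predicted image of edge, for search
    pts=[]
    for s in np.linspace(cols[0],cols[1],90):
        p=o0+ax*s
        u,vp=proj(c,p+np.array([0,0,0.0])); u0=int(round(u))
        rows=np.arange(int(vp)-30,int(vp)+14)
        prof=w[rows,u0]
        # last crossing from above to below 30
        k=[i for i in range(len(prof)-1) if prof[i]>=28>prof[i+1]]
        if not k: continue
        i=k[-1]; v=rows[i]+(prof[i]-28)/(prof[i]-prof[i+1])
        O,d=ray(c,u0,v); t=(o0-O)@nrm/(d@nrm); q=O+d*t
        pts.append(((q-o0)@ax,q[2]))
    P=np.array(pts)
    for _ in range(4):
        a=np.polyfit(P[:,0],P[:,1],1); r=P[:,1]-np.polyval(a,P[:,0]); P=P[abs(r)<max(2.0*r.std(),5e-4)]
    return np.degrees(np.arctan(a[0])),a[1],r.std(),len(P)
if __name__=='__main__':
    g=(float(sys.argv[2]),float(sys.argv[3])); print(edge(sys.argv[1],g,float(sys.argv[4]),cols=(float(sys.argv[5]),float(sys.argv[6]))))
E
for f in side0 side3 side4 side5; do python3 tilt.py $f.png 0.4846 0.2329 -0.72 -0.145 0.145; done
```

```text
(np.float64(0.19604018897550693), np.float64(0.005274918376757869), np.float64(0.00041267479972536945), 72)
(np.float64(0.20174374714620635), np.float64(0.005210260478139677), np.float64(0.000449788301828582), 72)
(np.float64(0.21201003741229754), np.float64(0.005153428496297921), np.float64(0.0005024079323923112), 76)
(np.float64(-6.028115412771001), np.float64(0.020463477385919377), np.float64(0.0007177579529124716), 82)
```

Trial 1 with the handle at ≈−0.017: the tilt is −6.2° with the plus (red pot) end down, still about touching the table. The balance point therefore lies at least 9 mm toward plus. I set down, slide 12 mm back and try again.

>>> arm_command --motion '[[0, [0, 0, 0.1], [0, 0, 0]], [0, [0, 0, 0.1], [0, 0, 0]], [0, [0, 0, 0.08], [0, 0, 0]], [0, [0, 0, 0], [0, 0, 0]], [0, [0, 0, 0], [0, 0, 0]], [0, [-0.05, 0, 0], [0, 0, 0]], [0, [-0.1, 0, 0], [0, 0, 0]], [0, [-0.05, 0, 0], [0, 0, 0]], [0, [0, 0, 0], [0, 0, 0]], [0, [0, 0, 0], [0, 0, 0]]]'

```text
time: 12.78
ee_pos: [0.4798, 0.2335, 0.1567]
tcp_rot: [179.9, 0.3, 179.3]
wrist_force: [0.8, 0.1, -6.9]
opening: 0.0173
```

```bash
python3 look.py 6; python3 tilt.py side6.png 0.4846 0.2329 -0.72 -0.145 0.145
```

```text
12.775 [0.4798 0.2335 0.1567] [179.9122   0.3164 179.2947] [ 0.7768  0.0996 -6.9077] [-0.0374 -0.0725 -0.018 ] 0.01726526632877426
(np.float64(-0.1711829429706646), np.float64(0.006332533379166522), np.float64(0.0004363448983673718), 73)
```

The force of −6.9 N shows it was not fully standing during that slide. I lower it fully and check whether the carrier moved.

>>> arm_command --motion '[[0, [0, 0, 0.03], [0, 0, 0]], [0, [0, 0, 0.01], [0, 0, 0]], [0, [0, 0, 0], [0, 0, 0]], [0, [0, 0, 0], [0, 0, 0]]]'

```text
time: 13.38
ee_pos: [0.4801, 0.2336, 0.1558]
tcp_rot: [179.9, 0.4, 179.3]
wrist_force: [-2.6, -1.8, 4.5]
opening: 0.0172
```

```bash
python3 look.py 7; python3 tilt.py side7.png 0.4846 0.2329 -0.72 -0.145 0.145
python3 - <<'E'
from h import *
a=cv2.imread('pics/side4.png');b=cv2.imread('pics/side7.png')
cv2.imwrite('pics/z7.png',cv2.resize(np.hstack([x[190:330,140:320] for x in (a,b)]),None,fx=2.2,fy=2.2,interpolation=cv2.INTER_CUBIC))
for n,x in (('4',a),('7',b)):
    w=x[:,:,2].astype(int)-x[:,:,0]>28
    print(n,[ (r,np.nonzero(w[r,150:310])[0][[0,-1]]+150) for r in (262,268,285,290,295)])
    print([ (cc,np.nonzero(w[200:320,cc])[0][[0,-1]]+200) for cc in (172,176,275,285,292)])
g=[cv2.cvtColor(x[225:310,165:300],cv2.COLOR_BGR2GRAY).astype(np.float32) for x in (a,b)]
print(cv2.phaseCorrelate(g[0],g[1],cv2.createHanningWindow(g[0].shape[::-1],cv2.CV_32F)))
c=viewer.calibration('side'); print(proj(c,(.48,.23,.04)),proj(c,(.49,.23,.04)))
E
```

```text
13.375 [0.4801 0.2336 0.1558] [179.8592   0.4358 179.2943] [-2.5571 -1.7717  4.4605] [-0.313   0.4737 -0.0248] 0.01717457495871019
(np.float64(0.07141095064826654), np.float64(0.00548908279468009), np.float64(0.00043211623375666476), 76)
4 [(262, array([169, 282])), (268, array([177, 295])), (285, array([212, 288])), (290, array([223, 285])), (295, array([233, 282]))]
[(172, array([252, 266])), (176, array([247, 267])), (275, array([259, 308])), (285, array([263, 290])), (292, array([266, 278]))]
7 [(262, array([166, 268])), (268, array([176, 290])), (285, array([212, 283])), (290, array([223, 280])), (295, array([234, 277]))]Traceback (most recent call last):
  File "<stdin>", line 7, in <module>
IndexError: index 0 is out of bounds for axis 0 with size 0
```

View pics/z7.png

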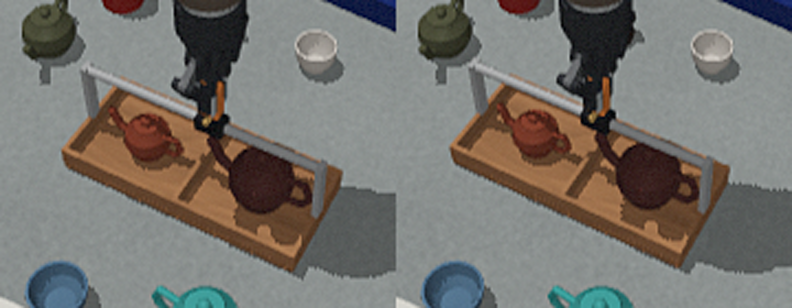

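View pics/wrist7.png

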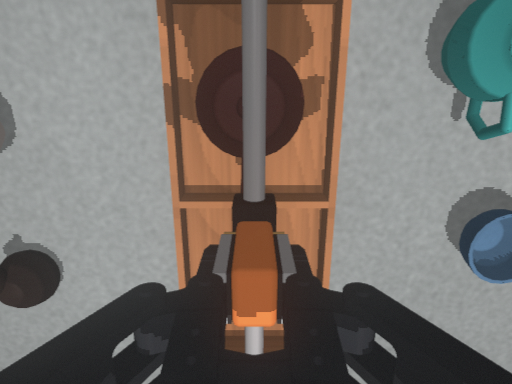

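The carrier was dragged about 12 mm along (in the side view its right corner moved from 288 to 283 px, and the partition is unmoved in the wrist view), so the handle barely slid. It now stands firmly, so I slide again by 12 mm and check in the wrist view.

>>> arm_command --motion '[[0, [-0.05, 0, 0.01], [0, 0, 0]], [0, [-0.1, 0, 0], [0, 0, 0]], [0, [-0.06, 0, 0], [0, 0, 0]], [0, [0, 0, 0], [0, 0, 0]], [0, [0, 0, 0], [0, 0, 0]]]'

```text
time: 14.1
ee_pos: [0.4934, 0.2335, 0.1558]
tcp_rot: [179.8, 0.5, 179.3]
wrist_force: [0.2, -1.7, 7.8]
opening: 0.0173
```

```bash
python3 look.py 8; python3 tilt.py side8.png 0.496 0.2329 -0.72 -0.145 0.145
cat > part.py <<'E'
from h import *
import sys
# partition far/near edges in wrist view: print gray profile positions on columns beside rail
for n in sys.argv[1:]:
    im=cv2.imread('pics/wrist%s.png'%n); c=np.load('cw%s.npy'%n,allow_pickle=True).item(); z=0.03
    g=cv2.GaussianBlur(im[:,:,2].astype(np.float32),(1,5),0)
    p=g[150:235,185:230].mean(1); q=g[150:235,285:320].mean(1)
    d1=np.gradient(p); d2=np.gradient(q)
    print(n,'up edges',150+np.argmax(d1[:75]),150+np.argmax(d2[:75]),'down',150+np.argmin(d1[:75]),150+np.argmin(d2[:75]))
E
python3 part.py 4 6 7 8
python3 - <<'E'
from h import *
im=np.hstack([cv2.imread('pics/wrist%s.png'%n)[150:250,170:340] for n in ('4','7','8')])
cv2.imwrite('pics/z8.png',cv2.resize(im,None,fx=1.5,fy=3))
E
```

```text
14.1 [0.4934 0.2335 0.1558] [179.848    0.5268 179.287 ] [ 0.1842 -1.6903  7.8299] [-0.5528  0.0398  0.0305] 0.017313523881915333
(np.float64(0.1628557745529162), np.float64(0.00576055397636053), np.float64(0.0004634669548926392), 82)
4 up edges 203 203 down 187 186
6 up edges 201 201 down 186 186
7 up edges 201 201 down 185 185
8 up edges 186 186 down 171 170
```

View pics/z8.png

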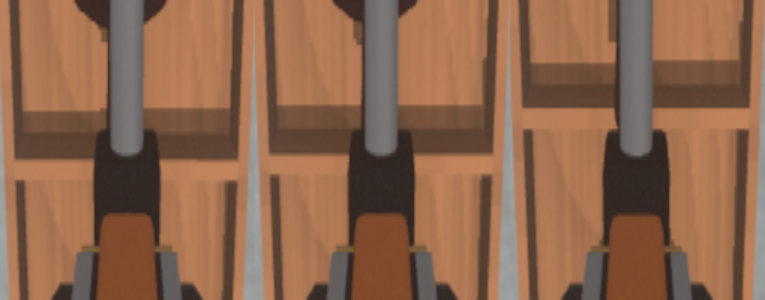

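```bash
python3 - <<'E'
from h import *
np.set_printoptions(precision=4,suppress=True)
for n,a,b in (('4',203,209),('7',201.5,208),('8',186,193)):
    c=np.load('cw%s.npy'%n,allow_pickle=True).item(); print(n,onz(c,200,a,.04)[0],onz(c,200,b,.04)[0],onz(c,200,a,.03)[0], 'tcp')
E
```

```text
4 0.48340978556155184 0.4887450132332136 0.4869653261415988 tcp
7 0.49524095466463036 0.5010140782646588 0.49877732768886746 tcp
8 0.49519987467983 0.5012388789480191 0.49823177023730625 tcp
```

>>> arm_command --motion '[[0, [0, 0, -0.05], [0, 0, 0]], [0, [0, 0, -0.1], [0, 0, 0]], [0, [0, 0, -0.1], [0, 0, 0]], [0, [0, 0, -0.05], [0, 0, 0]], [0, [0, 0, 0], [0, 0, 0]], [0, [0, 0, 0], [0, 0, 0]], [0, [0, 0, 0], [0, 0, 0]], [0, [0, 0, 0], [0, 0, 0]], [0, [0, 0, 0], [0, 0, 0]], [0, [0, 0, 0], [0, 0, 0]]]'

```text
time: 15.45
ee_pos: [0.4923, 0.2333, 0.1718]
tcp_rot: [179.9, 0.3, 179.3]
wrist_force: [0.4, -0.4, -6.3]
opening: 0.0173
```

```bash
python3 look.py 9; python3 tilt.py side9.png 0.496 0.2329 -0.72 -0.145 0.145; python3 part.py 9
```

```text
15.45 [0.4923 0.2333 0.1718] [179.9035   0.3195 179.2972] [ 0.4305 -0.3874 -6.3303] [0.038  0.0228 0.0555] 0.017329943872535353
(np.float64(-1.2625988150704164), np.float64(0.021329750081427817), np.float64(0.0004389091933741284), 73)
9 up edges 183 183 down 169 168
```

Trial 2 with the handle at ≈−0.005: it hangs free with a tilt of −1.4°, plus end down, so the balance point is about 2 mm further plus. I set down, slide about 2.4 mm and lift again.

>>> arm_command --motion '[[0, [0, 0, 0.08], [0, 0, 0]], [0, [0, 0, 0.1], [0, 0, 0]], [0, [0, 0, 0.08], [0, 0, 0]], [0, [0, 0, 0.04], [0, 0, 0]], [0, [0, 0, 0], [0, 0, 0]], [0, [0, 0, 0], [0, 0, 0]]]'

```text
time: 16.3
ee_pos: [0.4931, 0.2335, 0.1558]
tcp_rot: [179.8, 0.5, 179.3]
wrist_force: [-2.0, -1.6, 6.5]
opening: 0.0175
```

```bash
python3 look.py 10; python3 tilt.py side10.png 0.496 0.2329 -0.72 -0.145 0.145; python3 part.py 10
```

```text
16.3 [0.4931 0.2335 0.1558] [179.8466   0.5056 179.2911] [-2.0132 -1.5971  6.5434] [-0.3725  0.3667  0.0345] 0.01746141107524743
(np.float64(0.09261068083330506), np.float64(0.005792287020436393), np.float64(0.00042096899736825274), 77)
10 up edges 184 184 down 169 168
```

>>> arm_command --motion '[[0, [-0.02, 0, 0], [0, 0, 0]], [0, [-0.02, 0, 0], [0, 0, 0]], [0, [0, 0, 0], [0, 0, 0]], [0, [0, 0, 0], [0, 0, 0]]]'

```text
time: 16.9
ee_pos: [0.4954, 0.2334, 0.1558]
tcp_rot: [179.8, 0.5, 179.3]
wrist_force: [-1.6, -1.3, 6.2]
opening: 0.0176
```

```bash
python3 look.py 11; python3 part.py 11
```

```text
16.9 [0.4954 0.2334 0.1558] [179.845    0.5013 179.292 ] [-1.6162 -1.2928  6.2475] [-0.5031  0.4211 -0.0208] 0.017567688290405514
11 up edges 182 182 down 166 166
```

>>> arm_command --motion '[[0, [0, 0, -0.05], [0, 0, 0]], [0, [0, 0, -0.1], [0, 0, 0]], [0, [0, 0, -0.1], [0, 0, 0]], [0, [0, 0, -0.05], [0, 0, 0]], [0, [0, 0, 0], [0, 0, 0]], [0, [0, 0, 0], [0, 0, 0]], [0, [0, 0, 0], [0, 0, 0]], [0, [0, 0, 0], [0, 0, 0]], [0, [0, 0, 0], [0, 0, 0]], [0, [0, 0, 0], [0, 0, 0]]]'

```text
time: 18.25
ee_pos: [0.4946, 0.2333, 0.1718]
tcp_rot: [179.9, 0.3, 179.3]
wrist_force: [0.2, -0.8, -6.7]
opening: 0.0177
```

```bash
python3 look.py 12; python3 tilt.py side12.png 0.496 0.2329 -0.72 -0.145 0.145; python3 part.py 12
```

```text
18.25 [0.4946 0.2333 0.1718] [179.9061   0.3161 179.2999] [ 0.1581 -0.7639 -6.6534] [-0.0654  0.0152 -0.0484] 0.017729460944579743
(np.float64(0.7069561876439202), np.float64(0.021454659079436764), np.float64(0.0004874943623987891), 75)
12 up edges 183 183 down 168 168
```

Trial 3 hangs within about 0.5° of level. Now I refine the stand pose with line fits and check clearances for the carry.

```bash
cat > rect.py <<'E'
from h import *
def lines(f,kind,z,ctr,yaw,L,W,thr,cam='top',D=8):
    im=cv2.imread('pics/'+f).astype(np.float32); c=viewer.calibration(cam)
    s=(im[:,:,0]-im[:,:,2]) if kind=='blue' else (im[:,:,2]-im[:,:,0])
    ya=np.radians(yaw); ax=np.array([np.cos(ya),np.sin(ya)]); nr=np.array([-ax[1],ax[0]])
    out={}
    for nm,a,b,ha,hb in (('+y',nr,ax,W/2,L/2),('-y',-nr,ax,W/2,L/2),('+x',ax,nr,L/2,W/2),('-x',-ax,nr,L/2,W/2)):
        P=[]
        for t in np.linspace(-.85*hb,.85*hb,60):
            d=np.linspace(-.012,.014,105)   # outwards
            q=np.array(ctr)[None]+b*t+a*(ha+d)[:,None]
            uv=np.array([proj(c,(x,y,z)) for x,y in q],np.float32)
            pr=cv2.remap(s,uv[:,0].reshape(1,-1),uv[:,1].reshape(1,-1),cv2.INTER_LINEAR)[0]
            k=np.nonzero((pr[:-1]>=thr)&(pr[1:]<thr))[0]
            if len(k): P.append((t,ha+d[k[-1]]))
        P=np.array(P)
        for _ in range(4):
            if len(P)<8: break
            m=np.polyfit(P[:,0],P[:,1],1); r=P[:,1]-np.polyval(m,P[:,0]); P=P[abs(r)<max(2*r.std(),4e-4)]
        out[nm]=(m[1],np.degrees(m[0]),r.std(),len(P))
    return out
if __name__=='__main__':
    np.set_printoptions(precision=4,suppress=True)
    for k,v in lines('top0.png','blue',.05,(.4907,-.2204),-5.58,.38,.19,50).items(): print('stand',k,np.round(v,4))
    for k,v in lines('top0.png','wood',.04,(.4846,.2329),-.74,.32,.136,30).items(): print('tray',k,np.round(v,4))
    c=viewer.calibration('top')
    for n,u,v,z in (('tin',272,116,.09),('cup',277,211,.03),('toad',272,170,.03),('green',235,110,.04),('tan',319,109,.04)): print(n,onz(c,u,v,z))
E
python3 rect.py
```

```text
stand +y [ 0.0914 -0.0997  0.0003 60.    ]
stand -y [ 0.0945 -0.0353  0.0001 50.    ]
stand +x [ 0.1877  0.0297  0.0002 49.    ]
stand -x [ 0.1867 -0.0595  0.0002 57.    ]
tray +y [ 0.0698  0.075   0.0003 57.    ]
tray -y [ 0.0691 -0.0058  0.0002 53.    ]
tray +x [ 0.1613 -0.082   0.0003 44.    ]
tray -x [ 0.1612  0.4027  0.0002 40.    ]
tin [0.746  0.0088 0.09  ]
cup [ 0.435  -0.0074  0.03  ]
toad [0.575  0.0078 0.03  ]
green [0.7827 0.1329 0.04  ]
tan [ 0.7836 -0.1553  0.04  ]
```

>>> arm_command --motion '[[0, [0, 0, -0.1], [0, 0, 0.08]], [0, [0, 0, -0.2], [0, 0, 0.08]], [0, [0, 0, -0.2], [0, 0, 0.08]], [0, [0, 0, -0.25], [0, 0, 0.08]], [0, [0, 0, -0.25], [0, 0, 0.08]], [0, [0, 0, -0.25], [0, 0, 0.08]], [0, [0, 0, -0.2], [0, 0, 0.08]], [0, [0, 0, -0.2], [0, 0, 0.08]], [0, [0, 0, -0.1], [0, 0, 0.08]], [0, [0, 0, -0.05], [0, 0, 0.09]], [0, [0, 0, 0], [0, 0, 0]]]'

```text
time: 19.73
ee_pos: [0.4941, 0.2331, 0.2797]
tcp_rot: [179.9, 0.3, 174.4]
wrist_force: [-0.4, -0.2, -7.3]
opening: 0.0171
```

```bash
python3 look.py 13
```

```text
19.725 [0.4941 0.2331 0.2797] [179.8877   0.2979 174.4284] [-0.3857 -0.229  -7.2757] [-0.026   0.0487  0.0046] 0.01711877493942267
```

View pics/side13.png

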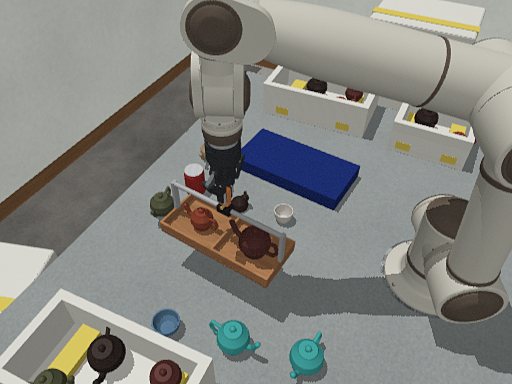

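The carrier hangs level at about (227,237) px, clear of the toad and the cup. I carry it across.

>>> arm_command --motion '[[0, [0, -0.05, 0], [0, 0, 0]], [0, [-0.01, -0.1, 0], [0, 0, 0]], [0, [-0.01, -0.15, 0], [0, 0, 0]], [0, [-0.02, -0.2, 0], [0, 0, 0]], [0, [-0.02, -0.25, 0], [0, 0, 0]], [0, [-0.03, -0.3, 0], [0, 0, 0]], [0, [-0.03, -0.35, 0], [0, 0, 0]], [0, [-0.03, -0.4, 0], [0, 0, 0]], [0, [-0.04, -0.45, 0], [0, 0, 0]], [0, [-0.04, -0.45, 0], [0, 0, 0]], [0, [-0.04, -0.45, 0], [0, 0, 0]], [0, [-0.04, -0.45, 0], [0, 0, 0]]]'

```text
time: 21.32
ee_pos: [0.4913, 0.0146, 0.2797]
tcp_rot: [179.9, 0.3, 174.4]
wrist_force: [0.6, 0.9, -7.0]
opening: 0.0173
```

>>> arm_command --motion '[[0, [-0.04, -0.45, 0], [0, 0, 0]], [0, [-0.04, -0.45, 0], [0, 0, 0]], [0, [-0.04, -0.45, 0], [0, 0, 0]], [0, [-0.04, -0.45, 0], [0, 0, 0]], [0, [-0.04, -0.45, 0], [0, 0, 0]], [0, [-0.03, -0.4, 0], [0, 0, 0]], [0, [-0.03, -0.35, 0], [0, 0, 0]], [0, [-0.03, -0.3, 0], [0, 0, 0]], [0, [-0.02, -0.25, 0], [0, 0, 0]], [0, [-0.01, -0.2, 0], [0, 0, 0]], [0, [-0.01, -0.15, 0], [0, 0, 0]], [0, [0, -0.05, 0], [0, 0, 0]]]'

```text
time: 22.82
ee_pos: [0.4884, -0.2218, 0.279]
tcp_rot: [179.9, 0.3, 174.4]
wrist_force: [0.3, 0.7, -7.2]
opening: 0.0176
```

>>> arm_command --motion '[[0, [0, 0, 0], [0, 0, 0]], [0, [0, 0, 0], [0, 0, 0]], [0, [0, 0, 0], [0, 0, 0]], [0, [0, 0, 0], [0, 0, 0]], [0, [0, 0, 0], [0, 0, 0]], [0, [0, 0, 0], [0, 0, 0]]]'

```text
time: 23.58
ee_pos: [0.4884, -0.2214, 0.2791]
tcp_rot: [179.9, 0.3, 174.4]
wrist_force: [-0.5, -0.1, -7.1]
opening: 0.0172
```

```bash
python3 look.py 14
```

```text
23.575 [ 0.4884 -0.2214  0.2791] [179.8775   0.3107 174.4393] [-0.4781 -0.1367 -7.0648] [-0.0295  0.0217  0.0298] 0.017207811457369434
```

View pics/side14.png

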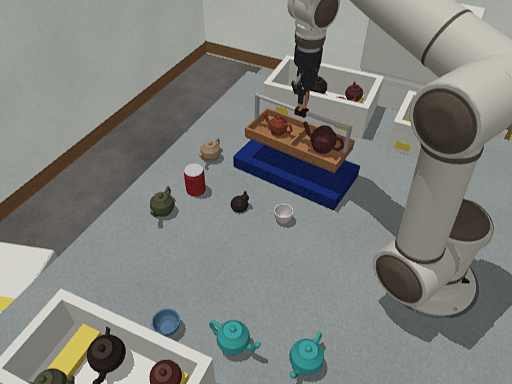

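View pics/wrist14.png

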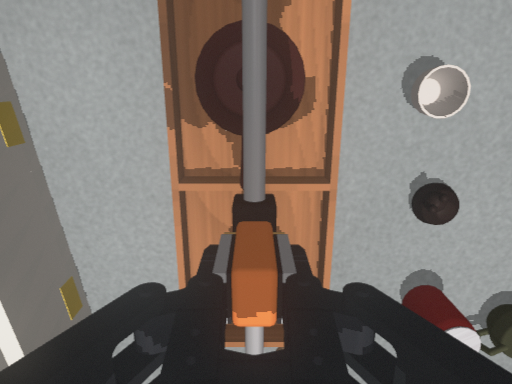

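>>> arm_command --motion '[[0, [0, 0, 0.05], [0, 0, 0]], [0, [0, 0, 0.12], [0, 0, 0]], [0, [0, 0, 0.18], [0, 0, 0]], [0, [0, 0, 0.2], [0, 0, 0]], [0, [0, 0, 0.18], [0, 0, 0]], [0, [0, 0, 0.12], [0, 0, 0]], [0, [0, 0, 0.08], [0, 0, 0]], [0, [0, 0, 0.05], [0, 0, 0]], [0, [0, 0, 0.02], [0, 0, 0]], [0, [0, 0, 0], [0, 0, 0]], [0, [0, 0, 0], [0, 0, 0]], [0, [0, 0, 0], [0, 0, 0]]]'

```text
time: 25.18
ee_pos: [0.4888, -0.2214, 0.2193]
tcp_rot: [179.9, 0.3, 174.4]
wrist_force: [0.3, 0.5, -6.6]
opening: 0.0173
```

```bash
python3 look.py 15
sed -i 's/dy=0.068):/dy=0.068,z0=0.0):/; s/np.array(\[0,0,0.0\])/np.array([0,0,z0])/' tilt.py
sed -i 's/cols=(float(sys.argv\[5\]),float(sys.argv\[6\]))/cols=(float(sys.argv[5]),float(sys.argv[6])),z0=float((sys.argv+["0"])[7])/' tilt.py
python3 tilt.py side15.png 0.4909 -0.2214 -5.6 -0.14 0.14 0.06; python3 tilt.py side14.png 0.4909 -0.2214 -5.6 -0.14 0.14 0.125;python3 tilt.py side12.png 0.496 0.2329 -0.72 -0.145 0.145
```

```text
25.175 [ 0.4888 -0.2214  0.2193] [179.8815   0.3221 174.4369] [ 0.3089  0.5408 -6.6456] [-0.006  -0.0059  0.0075] 0.017310029385610312
(np.float64(0.7502911090784989), np.float64(0.06985514442054837), np.float64(0.00060845871124368), 86)
(np.float64(0.7989116338655111), np.float64(0.12980460705620192), np.float64(0.0004453507382242957), 77)
(np.float64(0.7069561876439202), np.float64(0.021454659079436764), np.float64(0.0004874943623987891), 75)
```

View pics/side15.png

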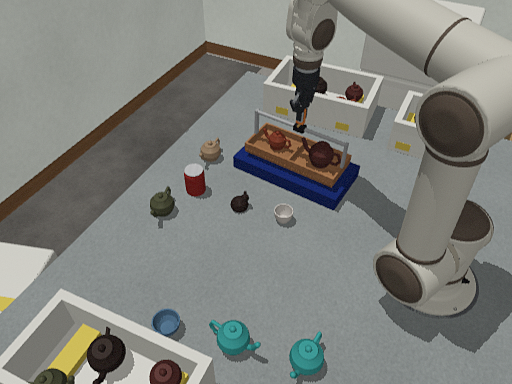

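It hangs level within about 0.6°, above the block and centred as far as the side view shows (tray about (297,155) px). I lower slowly to contact.

>>> arm_command --motion '[[0, [0, 0, 0.04], [0, 0, 0]], [0, [0, 0, 0.04], [0, 0, 0]], [0, [0, 0, 0.04], [0, 0, 0]], [0, [0, 0, 0.03], [0, 0, 0]], [0, [0, 0, 0.02], [0, 0, 0]], [0, [0, 0, 0.02], [0, 0, 0]], [0, [0, 0, 0.01], [0, 0, 0]], [0, [0, 0, 0.01], [0, 0, 0]], [0, [0, 0, 0], [0, 0, 0]], [0, [0, 0, 0], [0, 0, 0]]]'

```text
time: 26.52
ee_pos: [0.4888, -0.2214, 0.2065]
tcp_rot: [179.9, 0.3, 174.4]
wrist_force: [0.6, -2.0, -6.8]
opening: 0.0172
```

```bash
python3 look.py 16
python3 tilt.py side16.png 0.4909 -0.2214 -5.6 -0.14 0.14 0.05;
```

```text
26.525 [ 0.4888 -0.2214  0.2065] [179.8777   0.3102 174.4353] [ 0.5649 -1.9839 -6.7647] [-0.0081  0.0104  0.0077] 0.01720328297455451
(np.float64(0.0843017653226377), np.float64(0.05689184326099471), np.float64(0.0006659676948758143), 86)
```

>>> arm_command --motion '[[0, [0, 0, 0.01], [0, 0, 0]], [0, [0, 0, 0.01], [0, 0, 0]], [0, [0, 0, 0], [0, 0, 0]], [0, [0, 0, 0], [0, 0, 0]]]'

```text
time: 27.12
ee_pos: [0.4889, -0.2213, 0.2059]
tcp_rot: [179.9, 0.4, 174.4]
wrist_force: [-1.1, 2.3, 0.9]
opening: 0.0173
```

```bash
python3 look.py 17
python3 tilt.py side17.png 0.4909 -0.2214 -5.6 -0.14 0.14 0.05;
```

```text
27.125 [ 0.4889 -0.2213  0.2059] [179.8835   0.3619 174.4454] [-1.0785  2.3151  0.9204] [ 0.3782  0.215  -0.0062] 0.01728535059389096
(np.float64(0.04344835978810948), np.float64(0.05629612085258534), np.float64(0.0006057755497793474), 86)
```

View pics/side17.png

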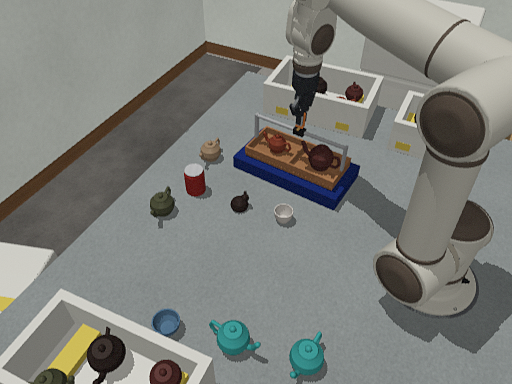

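The load rests (force about +1 N). I release and withdraw upwards.

>>> arm_command --motion '[[0.3, [0, 0, 0], [0, 0, 0]], [0.5, [0, 0, 0], [0, 0, 0]], [0.5, [0, 0, 0], [0, 0, 0]], [0.5, [0, 0, 0], [0, 0, 0]], [0.5, [0, 0, -0.1], [0, 0, 0]], [0.5, [0, 0, -0.3], [0, 0, 0]], [0.5, [0, 0, -0.5], [0, 0, 0]], [0.5, [0, 0, -0.5], [0, 0, 0]], [0.5, [0, 0, -0.2], [0, 0, 0]], [0.5, [0, 0, 0], [0, 0, 0]]]'

```text
time: 28.48
ee_pos: [0.4885, -0.2216, 0.3017]
tcp_rot: [179.9, 0.4, 174.4]
wrist_force: [0.4, -0.1, -0.2]
opening: 0.0426
```

>>> arm_command --motion '[[0.5, [0, 0.3, 0], [0, 0, 0]], [0.5, [0, 0.7, 0], [0, 0, 0]], [0.5, [0, 0.9, 0], [0, 0, 0]], [0.5, [0, 0.9, 0], [0, 0, 0]], [0.5, [0, 0.9, 0], [0, 0, 0]], [0.5, [0, 0.9, 0], [0, 0, 0]], [0.5, [0, 0.5, 0], [0, 0, 0]], [0.5, [0, 0.2, 0], [0, 0, 0]], [0.5, [0, 0, 0], [0, 0, 0]]]'

```text
time: 29.6
ee_pos: [0.5187, 0.0956, 0.3013]
tcp_rot: [179.9, 0.2, 174.5]
wrist_force: [-0.6, 0.2, -0.4]
opening: 0.0426
```

```bash
python3 - <<'E'
from h import *
o=bot.get_obs(); print(o['time'],o['ee_pos'],o['wrist_force']); snap('top','top18.png'); snap('side','side18.png')
from rect import lines
for k,v in lines('top18.png','blue',.05,(.4907,-.2204),-5.58,.38,.19,50).items(): print('stand',k,np.round(v,4))
for k,v in lines('top18.png','wood',.09,(.4907,-.2204),-5.58,.32,.136,30).items(): print('tray',k,np.round(v,4))
E
```

```text
29.6 [0.51871067 0.09557186 0.30130193] [-0.60892697  0.22264852 -0.40726921]
stand +y [ 8.980e-02 -1.095e-01  3.000e-04  5.400e+01]
stand -y [ 9.36e-02 -9.71e-02  2.00e-04  5.00e+01]
stand +x [1.866e-01 5.530e-02 2.000e-04 4.400e+01]
stand -x [ 1.858e-01 -1.919e-01  2.000e-04  5.100e+01]
tray +y [6.95e-02 7.12e-02 2.00e-04 5.60e+01]
tray -y [ 6.84e-02 -3.23e-02  3.00e-04  5.40e+01]
tray +x [ 1.575e-01 -9.800e-02  3.000e-04  3.900e+01]
tray -x [1.621e-01 1.509e-01 3.000e-04 3.800e+01]
```

View pics/top18.png

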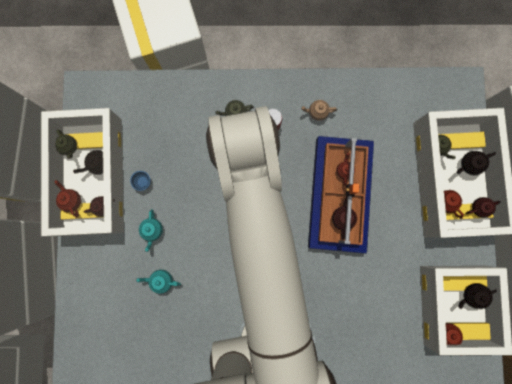

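View pics/side18.png

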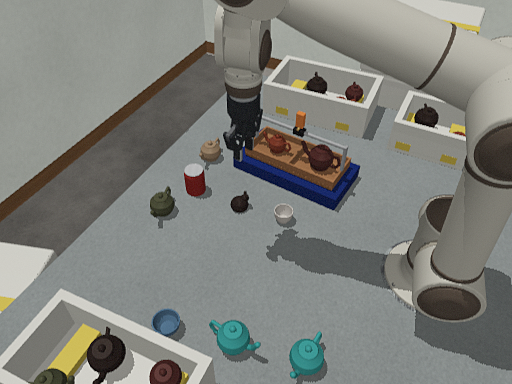

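The top view shows the carrier fully on the block at (341,195) px. It is off centre by about 3 mm along and 2.5 mm across, with yaw matching to about 0.1°. Both pots stand, the grip is free, and the arm is well clear. I hand in.

```bash
python3 -c "
from workcell import bot
print(bot.job_done()); print(bot.get_obs()['time'])"
```

```text
the job is handed in; nothing more can be done
None
the job is handed in; nothing more can be done
```

The carrier with both teapots stands on the blue block, released, and I handed the job in at about 29.6 s of the 64 s.

**Balancing:** I gripped only the orange handle and slid it toward the big pot. Three trial lifts followed, with the carrier set down between them:

| Trial | Handle position along the rail | Tilt |
|---|---|---|
| 1 | about −18 mm | 6.2°, plus end (red pot) down and still about touching the table |
| 2 | about −5 mm | 1.4°, plus end down |
| 3 | about −2.5 mm | 0.5°, minus end (big pot) down |

I then carried it with about 0.6° of tilt and lowered it slowly onto the block.

**Last checks:**
- **Place:** from the top view the carrier is fully on the block. It is about 3 mm off centre along the block and 2.5 mm across, and lined up to about 0.1°.
- **Load and contact:** both pots are standing, and the arm is clear and touching nothing.
- **Other things on the table:** everything visible in the last pictures looks unmoved. I judged this by eye and did not measure it.

**What went wrong:**
- **Wrist limit:** on the first approach joint 6 reached its range limit, so I changed to the half-turned grasp.
- **Carrier dragged:** after trial 1 I tried to slide the handle before the carrier was fully down. That dragged it about 12 mm along the table. I then lowered it fully and repeated the slide.

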